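# Drop a used jar through a self-closing flap

### The arm

A 6-joint arm with a two-finger parallel gripper is mounted at the origin on the work surface. World frame = base frame: x ahead of the robot, y to its left, z up, the work surface at z = 0. Lengths are in mm, angles in rad, forces in N, time in s.
With the tool pointing down it reaches from about 300 to 950 mm from the base axis. Payload 3.1 kg.
Tool frame: the origin (TCP) lies at the very end of the fingers, on their centre line; the grasp point (between the pads) lies 19 mm behind it (arm.tcp_to_grasp is the distance from the TCP to the grasp point, in mm); y points along the fingers, z is the direction in which the jaws open and shut, and the axes are right-handed (so a half turn about y gives the same grasp; the last joint's range is limited). The gripper opens to 85 mm and grips with 20 to 120 N. Pads are 22 mm wide; open, the fingers measure 114 mm over their backs; the gripper's body (76 mm by 85 mm) begins 54 mm behind the grasp point. The pads swing forward as they close: fully open they stand 13 mm farther back than shut.
Start: joints at [-1.177, 0.308, 1.634, -0, 1.2, -0.07], TCP at [279.569, -558.993, 231.272] pointing down, gripper open.
Joint ranges: [-3.06, 3.06], [-0.79, 1.96], [0.05, 2.63], [-1.19, 4.34], [0.05, 2.64], [-2.94, 2.94]. Speed limits (rad/s): [2.79, 2.79, 3.14, 3.14, 3.14, 3.14].

### API

Orientations are given as [roll, pitch, yaw] about the fixed x, y, z axes, in that order (R = Rz(yaw) Ry(pitch) Rx(roll)).
In Python, from rig import get_state, viewer, finish_job, arm gives the robot as it stands.
- The arm moves only by the tool drive_tool, never from a script. Its argument "plan" is a list of rows, each an object with "delta_pos": the shift along the tool's x, y, z in mm, a list of three; "dr": the turn, a rotation vector about the tool's x, y, z in degrees, a list of three. A call has 1 to 20 rows; each row shifts and turns the commanded pose from where the row before left it, along the tool's axes as they then stand; what a row does not reach is not made up. A row lasts 1/10 s, in which the tool goes at most 50 mm and 8.59 degrees, less where a joint would pass 70% of its speed; a pose out of reach is approached as far as the arm can. A call with a gripper value outside its range is refused whole. "hand" is the finger opening in mm, from 0 to 85.4, set as the call begins (left out, the last holds). The fingers move at their own pace and stop on an object; "newtons" is the grip in N (left out, the last holds). Time passes only in rows, so rows that do not move let the fingers close. It gives the time, the measured TCP pose, the force and the opening at its end, in the units of the state.
- get_state(): the state, without advancing time (a new reading comes with each control period).
- viewer.camera(name): name is "scene" or "top" or "wrist"; returns a dict with "img" (384x512x3 uint8, red, green, blue), "depth" (384x512 float32, mm along the optical axis (not along the pixel's ray), 0 where there is no reading), "fov_y" (degrees; the focal length in pixels is half the picture's height over the tangent of half this angle, whatever the lens; pixels are square), "cx", "cy" (the principal point, pixels), "R" (3x3) and "t" (3): a world point X has camera coordinates R X + t; the wrist camera has in their place "mount" (4x4, takes a point from camera to tool coordinates, whose origin is the TCP and whose axes are the tool frame's). Camera axes: x right, y down, z forward; pixel columns grow to the right and rows downward; lengths in mm; the calibration is good to about 2 mm. A picture is of the moment at which its call begins: read the wrist's pose just before it.
- finish_job(): hands the job in, once; it reports no verdict.
The state is a dict: "t": time; "q": joint angles; "qd": joint speeds; "joint_efforts": joint torques, N m; "tcp_pos": TCP position; "tcp_rot": TCP orientation; "ft_force": force on the tool from outside, world axes, zero at the start; "moment": the same for the moment, N m; "width": finger opening in mm.
Only numpy, scipy, OpenCV 4.12 (cv2) and the standard library are available. Lean on these libraries where they do the work, as an engineer would, in place of code of your own. Each camera call takes 0.05 s, during which the arm holds its last target. There are 200 camera calls.

### The job

Push the square red-lidded jar on the yellow drop box through the box's flap without gripping or lifting it: with one finger push the orange tab forward so that the flap swings down, and while that finger holds the flap open, push the jar along its lane with the other finger until it drops inside. Do not slide the jar onto the shut flap. Then let the flap spring shut again, and leave the blue-lidded jar and everything else on the bench standing where it is.

Things in the scene. Friction and masses are not known exactly. Their poses are not given: they have to be found in the camera images.
- dropbox: Yellow drop box, fixed; 287 mm long (its x), 210 wide (y), deck top 150 above the bench. Origin: at bench height, under the middle of the flap's hinge line. x: pushing direction, deck to flap; z up. Deck: x -150 to -4 mm; flap opening: x 0 to 85; rear cover level with the deck: x 87 to 137. Under the opening: a chamber with clear walls and a padded floor 8 mm above the bench.
- lane_left (a point): Deck-top point on the centre line of the lane at box y = +60 mm, at box x = -77. The lane runs along box x, 50 mm wide between white rails 8 mm high and 5 mm thick, and ends at the flap. The strip between the two lanes (box y -30 to +30 mm) is bare deck.
- lane_right (a point): The same for the other lane, at box y = -60 mm, box x = -77.
- flap (a joint): Angle of the grey flap (80 mm along box x, 194 wide, 4 thick; level with the deck when shut). Hinged along y at its near edge (box x = 0, 143 mm above the bench), it swings down into the box: 0 = shut, 1.4 rad = open, hanging. A spring (about 0.15 N m) shuts it within half a second when let go. Pushing its upright orange tab along box +x opens it, with about 5 N near the deck.
- tab_top (a point): Middle of the top edge of the flap's orange tab, a plate 52 mm wide (y) and 4 thick that stands on the hinge at box x = 0, y = 0 and rises 65 mm above the deck (72 mm from the hinge axis). It leans over to box +x as the flap opens; at 1.4 rad its top is only about 7 mm above deck level, so a finger 10 mm or more above the deck can pass over it, holding it down.
- jar_red: The jar to push in: square clear glass jar with a square red lid, 44 x 44 mm and 50 mm tall, flat-sided, about 90 g, standing in one of the two lanes (either one), its sides along the lane. Origin: centre of its underside; x and y square to its sides, z up.
- jar_red_mid (a point): Centre of the red-lidded jar, 25 mm above its underside.
- jar_blue: Same square jar with a blue lid, standing in the other lane; it stays there. Origin: centre of its underside.
- flask_a: Conical glass flask with orange stopper, 80 mm diameter, 136 mm tall, on the bench left of the box. Origin: centre of its underside. Leave alone.
- flask_b: Conical glass flask with orange stopper, 72 mm diameter, 126 mm tall, on the bench right of the box. Origin: centre of its underside. Leave alone.
- amber: Amber bottle with black cap, 64 mm diameter, 130 mm tall, on the bench left of the box. Origin: centre of its underside. Leave alone.
- beaker: Glass beaker, 68 mm diameter, 85 mm tall, on the bench right of the box. Origin: centre of its underside. Leave alone.
- jar_c: Round jar (56 mm diameter, 60 mm tall), red lid, on the bench left of the box: not the one to push. Origin: centre of its underside. Leave alone.
- jar_d: Round jar (56 mm diameter, 60 mm tall), red lid, on the bench right of the box: not the one to push. Origin: centre of its underside. Leave alone.
Mind the look-alikes: they are no part of the job. Leave any green or pink look-alike of the jar_red alone.

How it is judged (in metres and radians):
On the way, in this order (a step that is already met when the one before it is completed fails the run):
1. the flap is pushed open while the red-lidded jar still stands on the deck (value of joint flap above 0.4 rad and x of jar_red_mid in the frame of dropbox below -0.005 m and z of jar_red_mid in the frame of dropbox above 0.165 m and angle between jar_red's own z axis and vertical below 0.3 rad), for 0.1 s.
2. the red-lidded jar is inside the box (z of jar_red_mid in the frame of dropbox between 0 and 0.1 m and x of jar_red_mid in the frame of dropbox between 0 and 0.135 m and y of jar_red_mid in the frame of dropbox between -0.105 and 0.105 m), for 0.2 s.
At the end, for the whole second after the job is handed in: The red-lidded jar lies at rest inside the box's chamber, below the flap; the flap has sprung shut (within 0.08 rad); the blue-lidded jar stands upright on its lane within 20 mm of its start and the other glassware within 30 mm of its start (all of step 2 and value of joint flap below 0.08 rad and linear speed of jar_red below 0.03 m/s and angle between jar_blue's own z axis and vertical below 0.15 rad and distance of jar_blue from where it was at the start of the episode below 0.02 m and distance of each of flask_a, flask_b, amber, beaker, jar_c, jar_d from where it was at the start of the episode below 0.03 m); the robot touches nothing.
It fails at once if the red-lidded jar is pushed onto the flap while the flap is shut (x of jar_red_mid in the frame of dropbox above 0.002 m and z of jar_red_mid in the frame of dropbox above 0.155 m and value of joint flap below 0.3 rad).
It fails at once if the red-lidded jar is lifted off the deck (z of jar_red_mid in the frame of dropbox above 0.19 m).
It fails at once if the blue-lidded jar is displaced, lifted or knocked over (distance of jar_blue from where it was at the start of the episode above 0.02 m or angle between jar_blue's own z axis and vertical above 0.5 rad).
It fails at once if other glassware is displaced or knocked over (distance of any of flask_a, flask_b, amber, beaker, jar_c, jar_d from where it was at the start of the episode above 0.03 m or angle between any of flask_a, flask_b, amber, beaker, jar_c, jar_d's own z axis and vertical above 0.5 rad).
It also fails if it takes over 32 s, if anything falls off the work surface, if the arm or the gripper's body presses on something with over 40 N, if the wrist force passes 120 N, or if a joint passes its speed limit or range.

## Working session

There is one attempt and no reset: what is moved stays moved. The work goes in short steps, Python scripts to look and compute and a tool call to move; the robot and the scene stay as the last step left them, time stands still between calls to the robot, and variables do not carry over. Pictures are saved under pics/ and viewed, about 8 in all and at most 12, crops included, and the job is handed in when it is done.

Besides the shell and the picture viewer there is one more tool, called after "Call:" as a command line: name --argument value ..., lists and objects as JSON in quotes. drive_tool: Moves the arm, as the interface text tells. Its arguments: {"type":"object","properties":{"plan":{"type":"array","items":{"type":"object","properties":{"delta_pos":{"type":"array","items":{"type":"number"}},"dr":{"type":"array","items":{"type":"number"}}}}},"hand":{"type":"number"},"newtons":{"type":"number"}},"required":["plan"]}

```bash
mkdir -p pics; ls
cat > h.py <<'E'
import numpy as np, cv2
from rig import get_state, viewer, finish_job, arm
from scipy.spatial.transform import Rotation as Ro
def cam(n,save=None):
    c=viewer.camera(n)
    if save: cv2.imwrite('pics/'+save,c['img'][:,:,::-1])
    c['f']=192/np.tan(np.radians(c['fov_y']/2)); return c
def world(c,u,v,d=None):
    d=c['depth'][int(v),int(u)] if d is None else d
    p=np.array([(u-c['cx'])/c['f']*d,(v-c['cy'])/c['f']*d,d])
    return np.array(c['R']).T@(p-np.array(c['t']))
def proj(c,X):
    p=np.array(c['R'])@np.array(X)+np.array(c['t']); return p[:2]/p[2]*c['f']+[c['cx'],c['cy']]
E
python3 - <<'E'
from h import *
import pickle
s=get_state();print(s)
a=cam('scene');b=cam('top')
pickle.dump((a,b),open('c0.pkl','wb'))
cv2.imwrite('pics/a.png',np.vstack([a['img']])[:,:,::-1])
cv2.imwrite('pics/b.png',cv2.resize(b['img'],(768,576))[:,:,::-1])
for c in(a,b):print(c['fov_y'],c['cx'],c['cy'],np.array(c['R']).round(3).tolist(),c['t'])
E
```

```text
pics
{'t': 0.0, 'q': array([-1.17669183e+00,  3.09002765e-01,  1.63515614e+00,  8.54853605e-06,
        1.19971723e+00, -6.97145981e-02]), 'qd': array([ 1.90253930e-04, -1.51790734e-03,  4.42728905e-05,  2.27086367e-03,
       -1.69171512e-04,  2.39196314e-03]), 'joint_efforts': array([-8.03914827e-04, -4.15255594e+01, -2.76667947e+01,  4.15785379e-06,
        1.03042935e-02,  8.82421517e-06]), 'tcp_pos': array([ 279.26242664, -558.23488875,  230.06296676]), 'tcp_rot': array([-1.57307370e+00,  1.67002819e-04, -2.67777686e+00]), 'ft_force': array([-0.03261756, -0.57827239,  1.07253722]), 'moment': array([-0.03773396, -0.00609749,  0.02162919]), 'width': 85.1300270933086}
46.31130620454063 254.5857573767981 197.18258651180196 [[0.062, 0.998, 0.009], [0.734, -0.04, -0.678], [-0.677, 0.049, -0.735]] [ -66.01387942 -292.85478309 1605.15722666]
48.56626641114473 255.69503621302172 190.2850504957952 [[0.029, -0.999, 0.017], [-0.996, -0.03, -0.085], [0.086, -0.014, -0.996]] [  11.37204632  506.8225934  1201.73371017]
```

View pics/a.png

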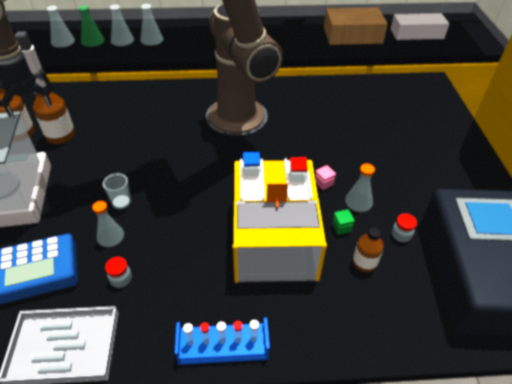

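View pics/b.png

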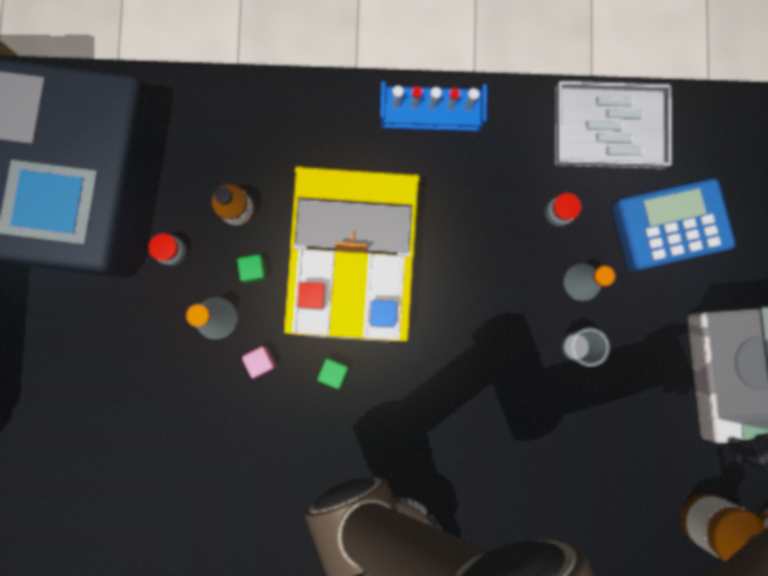

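```bash
cat > m.py <<'E'
from h import *
import pickle
a,b=pickle.load(open('c0.pkl','rb'))
c=b
# all pixels -> world
def cloud(c):
    v,u=np.mgrid[:384,:512];d=c['depth'].astype(float)
    P=np.stack([(u-c['cx'])/c['f']*d,(v-c['cy'])/c['f']*d,d],-1)-np.array(c['t'])
    return P@np.array(c['R'])
for n,c in(('scene',a),('top',b)):
    W=cloud(c);h=cv2.cvtColor(c['img'],cv2.COLOR_RGB2HSV);H,S,V=[h[...,i].astype(int) for i in range(3)]
    near=(W[...,0]>250)&(W[...,0]<900)&(abs(W[...,1])<300)&(c['depth']>0)
    m=near&(W[...,2]>140)&(W[...,2]<160)
    pts=W[m][:,:2].astype(np.float32); (ce,sz,an)=cv2.minAreaRect(pts)
    print(n,'deck',ce,sz,an,np.median(W[m][:,2]),m.sum())
    for nm,mm in(('red',((H<6)|(H>174))&(S>150)&(V>90)),('blue',(abs(H-110)<12)&(S>120)&(V>80)),('tab',(abs(H-12)<5)&(S>150)&(V>60)),('flap',(S<50)&(V>80)&(V<170))):
        k=near&mm&(W[...,2]>(175 if nm in('red','blue','tab') else 140))&(W[...,2]<(160 if nm=='flap' else 225))
        if k.sum()>5:
            q=W[k]; r=cv2.minAreaRect(q[:,:2].astype(np.float32)); print(n,nm,k.sum(),r,q.min(0).round(),q.max(0).round(),np.median(q,0).round(1))
E
python3 m.py
```

```text
scene deck (550.145751953125, 83.90315246582031) (212.9250946044922, 292.9181213378906) 87.81599426269531 149.38905147510349 6290
scene red 194 ((473.5186462402344, 145.95083618164062), (41.05673599243164, 46.06779861450195), 83.52721405029297) [448. 126. 191.] [497. 168. 205.] [475.3 145.8 199.4]
scene blue 208 ((447.7391357421875, 27.331037521362305), (41.69601058959961, 45.40570831298828), 87.4341049194336) [426.   6. 192.] [471.  49. 204.] [450.3  27.1 199.5]
scene tab 209 ((520.1026611328125, 125.10749053955078), (31.754018783569336, 144.66647338867188), 41.831382751464844) [460.  62. 175.] [561. 168. 216.] [557.7  84.7 196.6]
scene flap 166 ((581.9501953125, 91.9410400390625), (174.2168426513672, 227.60340881347656), 88.492919921875) [466.   2. 140.] [698. 178. 160.] [568.4  75.1 148.6]
top deck (549.5952758789062, 85.66380310058594) (212.76536560058594, 288.7589111328125) 88.20184326171875 149.27241398003775 7861
top red 251 ((472.2032165527344, 147.5977325439453), (37.16693115234375, 39.41560745239258), 1.5896267890930176) [453. 128. 194.] [491. 167. 206.] [472.9 147.5 199.5]
top blue 257 ((446.308837890625, 29.21877670288086), (36.99491882324219, 39.32955551147461), 1.7330338954925537) [427.   9. 194.] [465.  49. 205.] [445.5  28.9 199.2]
top tab 60 ((554.9926147460938, 84.63626861572266), (45.69283676147461, 3.8826117515563965), 87.92158508300781) [552.  62. 176.] [557. 108. 216.] [553.8  86.9 199.2]
top flap 2151 ((546.7232055664062, 86.24401092529297), (194.06185913085938, 182.9972381591797), 88.18363189697266) [457. -13. 141.] [641. 182. 158.] [599.2  82.9 148.4]
```

Call:
drive_tool --plan '[{"delta_pos": [0, -30, 0], "dr": [0, -7.2, 0]}, {"delta_pos": [0, -30, 0], "dr": [0, -7.2, 0]}, {"delta_pos": [0, -30, 0], "dr": [0, -7.2, 0]}, {"delta_pos": [-41.6, 0, -21.5]}, {"delta_pos": [-41.6, 0, -21.5]}, {"delta_pos": [-41.6, 0, -21.5]}, {"delta_pos": [-41.6, 0, -21.5]}, {"delta_pos": [-41.6, 0, -21.5]}, {"delta_pos": [-41.6, 0, -21.5]}, {"delta_pos": [-41.6, 0, -21.5]}, {"delta_pos": [-41.6, 0, -21.5]}, {"delta_pos": [-41.6, 0, -21.5]}, {"delta_pos": [-41.6, 0, -21.5]}, {"delta_pos": [-41.6, 0, -21.5]}, {"delta_pos": [-41.6, 0, -21.5]}, {"delta_pos": [-41.6, 0, -21.5]}, {"delta_pos": [-41.6, 0, -21.5]}, {"delta_pos": [0, 0, 0]}]' --hand 64 --newtons 30

```text
invalid input at $.plan[3]: expected keys delta_pos, dr
```

Call:
drive_tool --plan '[{"delta_pos": [0, -30, 0], "dr": [0, -7.2, 0]}, {"delta_pos": [0, -30, 0], "dr": [0, -7.2, 0]}, {"delta_pos": [0, -30, 0], "dr": [0, -7.2, 0]}, {"delta_pos": [-41.6, 0, -21.5], "dr": [0, 0, 0]}, {"delta_pos": [-41.6, 0, -21.5], "dr": [0, 0, 0]}, {"delta_pos": [-41.6, 0, -21.5], "dr": [0, 0, 0]}, {"delta_pos": [-41.6, 0, -21.5], "dr": [0, 0, 0]}, {"delta_pos": [-41.6, 0, -21.5], "dr": [0, 0, 0]}, {"delta_pos": [-41.6, 0, -21.5], "dr": [0, 0, 0]}, {"delta_pos": [-41.6, 0, -21.5], "dr": [0, 0, 0]}, {"delta_pos": [-41.6, 0, -21.5], "dr": [0, 0, 0]}, {"delta_pos": [-41.6, 0, -21.5], "dr": [0, 0, 0]}, {"delta_pos": [-41.6, 0, -21.5], "dr": [0, 0, 0]}, {"delta_pos": [-41.6, 0, -21.5], "dr": [0, 0, 0]}, {"delta_pos": [-41.6, 0, -21.5], "dr": [0, 0, 0]}, {"delta_pos": [-41.6, 0, -21.5], "dr": [0, 0, 0]}, {"delta_pos": [-41.6, 0, -21.5], "dr": [0, 0, 0]}, {"delta_pos": [-41.6, 0, -21.5], "dr": [0, 0, 0]}]' --hand 64 --newtons 30

```text
t: 1.9
tcp_pos: [455.2, 123.0, 321.0]
tcp_rot: [-1.571, -0.0, -2.3]
ft_force: [0.9, -0.6, 0.3]
width: 64.3
```

Call:
drive_tool --plan '[{"delta_pos": [0, 35, 0], "dr": [0, 0, 0]}, {"delta_pos": [0, 35, 0], "dr": [0, 0, 0]}, {"delta_pos": [0, 30, 0], "dr": [0, 0, 0]}, {"delta_pos": [0, 25, 0], "dr": [0, 0, 0]}, {"delta_pos": [0, 20, 0], "dr": [0, 0, 0]}, {"delta_pos": [0, 6, 0], "dr": [0, 0, 0]}, {"delta_pos": [0, 0, 0], "dr": [0, 0, 0]}]'

```text
t: 2.6
tcp_pos: [454.3, 120.9, 169.2]
tcp_rot: [-1.573, -0.002, -2.301]
ft_force: [0.2, -0.0, 1.2]
width: 64.0
```

Run:
```python
from h import *
s=get_state();print(s['tcp_pos'],s['tcp_rot'],s['ft_force'])
a=cam('scene');w=cam('wrist')
p=proj(a,[520,90,170]).astype(int);print(p)
cr=a['img'][p[1]-70:p[1]+70,p[0]-70:p[0]+70]
A=cv2.resize(cr,(560,560),interpolation=2)
cv2.imwrite('pics/d.png',A[:,:,::-1]); cv2.imwrite('pics/w.png',w['img'][:,:,::-1])
T=np.array(w['mount']);print(T.round(2).tolist(),w['fov_y'],w['cx'],w['cy'])
```

```text
[454.34794471 120.87629939 169.2069883 ] [-1.57262855e+00 -2.24703023e-03 -2.30086476e+00] [ 0.2069414  -0.00554182  1.1550724 ]
[277 185]
[[0.0, 0.96, 0.29, -75.2], [-0.0, -0.29, 0.96, -143.04], [1.0, -0.0, 0.0, -0.07], [0.0, 0.0, 0.0, 1.0]] 66.80914758336559 256.78378499826124 192.8313204310905
```

View pics/d.png

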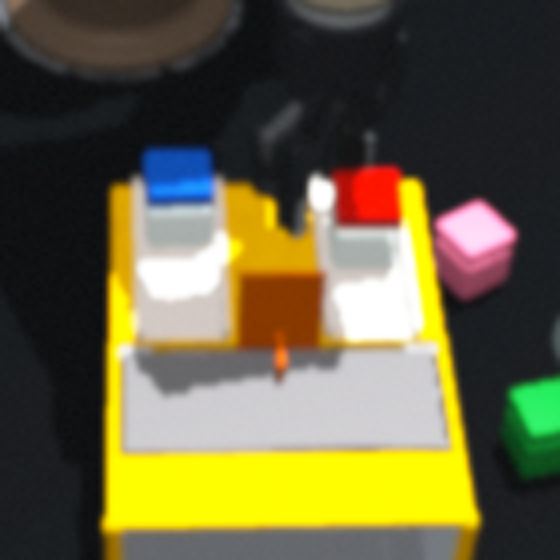

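View pics/w.png

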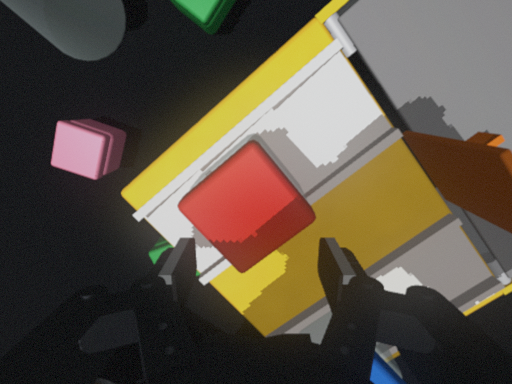

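Run:
```python
from h import *
s=get_state();c=cam('wrist');d=c['depth'].astype(float);T=np.array(c['mount'])
v,u=np.mgrid[:384,:512]
P=np.stack([(u-c['cx'])/c['f']*d,(v-c['cy'])/c['f']*d,d],-1)@T[:3,:3].T+T[:3,3]
m=(d>0)&(abs(P[...,2])<62)&(abs(P[...,0])<14)&(P[...,1]<8)&(P[...,1]>-40)
R=Ro.from_euler('xyz',s['tcp_rot']).as_matrix()
y=np.radians(-2);B=np.array([[np.cos(y),np.sin(y)],[-np.sin(y),np.cos(y)]])
for sg in(-1,1):
    k=m&(sg*P[...,2]>0)&(v>225);q=P[k]
    if len(q): 
        print(sg,k.sum(),'tool min',q.min(0).round(1),'max',q.max(0).round(1),'tip y pct',np.percentile(q[:,1],[50,90,97,99]).round(1))
        W=q@R.T+s['tcp_pos']; b=(W[:,:2]-[556,84.5])@B.T; print('  box xy',b.min(0).round(1),b.max(0).round(1),W[:,2].min().round(1))
W=P@R.T+s['tcp_pos']
h=cv2.cvtColor(c['img'],cv2.COLOR_RGB2HSV);H,S=h[...,0],h[...,1]
k=((H<6)|(H>174))&(S>150)&(W[...,2]>196)&(W[...,2]<206)
b=(W[k][:,:2]-[556,84.5])@B.T;print('red lid box',b.min(0),b.max(0),cv2.minAreaRect(b.astype(np.float32)))
for uv in((178,238),(193,240),(168,300),(322,238),(337,240),(380,290),(345,280)):
    print(uv,P[uv[1],uv[0]].round(1))
```

```text
-1 2114 tool min [-14.  -39.9 -46. ] max [10.8 -5.6 -0.4] tip y pct [-28.7 -14.7 -10.2  -7.9]
  box xy [-133.    38.9] [-92.8  68.5] 176.7
1 1651 tool min [-13.9 -40.    0. ] max [10.8 -6.3 45.7] tip y pct [-27.7 -13.6  -9.5  -7.6]
  box xy [-95.7   4.3] [-61.3  43.8] 177.4
red lid box [-105.9650809   39.625202 ] [-63.14525858  81.7904242 ] ((-84.56942749023438, 60.69109344482422), (42.76698684692383, 42.19049072265625), 0.17341944575309753)
(178, 238) [  3.8  20.5 -48.6]
(193, 240) [ -9.   -8.2 -32.6]
(168, 300) [-13.2 -61.2 -29.5]
(322, 238) [-11.8 -11.7  32.2]
(337, 240) [ 5.6 21.4 49.8]
(380, 290) [-12.  -54.1  43.7]
(345, 280) [ -9.  -43.5  34.6]
```

Call:
drive_tool --plan '[{"delta_pos": [0, 7, 0], "dr": [0, 0, 0]}, {"delta_pos": [0, 7, 0], "dr": [0, 0, 0]}, {"delta_pos": [-5.13, 0, 6.14], "dr": [0, 0, 0]}, {"delta_pos": [-5.13, 0, 6.14], "dr": [0, 0, 0]}, {"delta_pos": [-5.13, 0, 6.14], "dr": [0, 0, 0]}, {"delta_pos": [-5.13, 0, 6.14], "dr": [0, 0, 0]}, {"delta_pos": [-5.13, 0, 6.14], "dr": [0, 0, 0]}, {"delta_pos": [-5.13, 0, 6.14], "dr": [0, 0, 0]}, {"delta_pos": [-5.13, 0, 6.14], "dr": [0, 0, 0]}, {"delta_pos": [-5.13, 0, 6.14], "dr": [0, 0, 0]}, {"delta_pos": [-5.13, 0, 6.14], "dr": [0, 0, 0]}, {"delta_pos": [-5.13, 0, 6.14], "dr": [0, 0, 0]}, {"delta_pos": [0, 0, 0], "dr": [0, 0, 0]}, {"delta_pos": [0, 0, 0], "dr": [0, 0, 0]}]'

```text
t: 4.15
tcp_pos: [532.9, 118.4, 155.0]
tcp_rot: [-1.576, -0.005, -2.301]
ft_force: [-7.1, 1.1, 0.9]
width: 63.8
```

Run:
```python
from h import *
s=get_state();print(s['tcp_pos'],s['ft_force'])
a=cam('scene');w=cam('wrist')
cr=a['img'][115:255,207:347]
cv2.imwrite('pics/e.png',np.hstack([cv2.resize(cr,(384,384),interpolation=2),w['img'][:,96:]])[:,:,::-1])
```

```text
[532.94106327 118.38723085 154.98272571] [-7.14521044  1.08770285  0.8916531 ]
```

View pics/e.png

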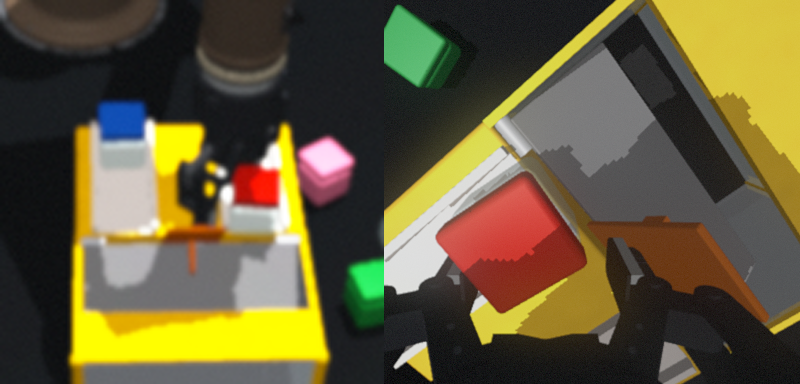

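The flap is clearly tilted open, the tab is leaning on the right finger, and the jar is still on the deck just before the edge. I'll continue the push.

Call:
drive_tool --plan '[{"delta_pos": [-5.13, 0, 6.14], "dr": [0, 0, 0]}, {"delta_pos": [-5.13, 0, 6.14], "dr": [0, 0, 0]}, {"delta_pos": [-5.13, 0, 6.14], "dr": [0, 0, 0]}, {"delta_pos": [-5.13, 0, 6.14], "dr": [0, 0, 0]}, {"delta_pos": [-5.13, 0, 6.14], "dr": [0, 0, 0]}, {"delta_pos": [-5.13, 0, 6.14], "dr": [0, 0, 0]}, {"delta_pos": [-5.13, 0, 6.14], "dr": [0, 0, 0]}, {"delta_pos": [-5.13, 0, 6.14], "dr": [0, 0, 0]}, {"delta_pos": [0, 0, 0], "dr": [0, 0, 0]}, {"delta_pos": [0, 0, 0], "dr": [0, 0, 0]}, {"delta_pos": [0, 0, 0], "dr": [0, 0, 0]}]'

```text
t: 5.35
tcp_pos: [601.8, 116.1, 157.7]
tcp_rot: [-1.566, 0.004, -2.3]
ft_force: [2.7, -0.9, 2.7]
width: 63.7
```

Run:
```python
from h import *
s=get_state();print(s['tcp_pos'],s['ft_force'])
a=cam('scene');w=cam('wrist')
cr=a['img'][145:285,207:347]
cv2.imwrite('pics/f.png',np.hstack([cv2.resize(cr,(384,384),interpolation=2),w['img'][:,96:]])[:,:,::-1])
```

```text
[601.76969636 116.07166414 157.65464488] [ 2.67412029 -0.87909378  2.6923152 ]
```

View pics/f.png

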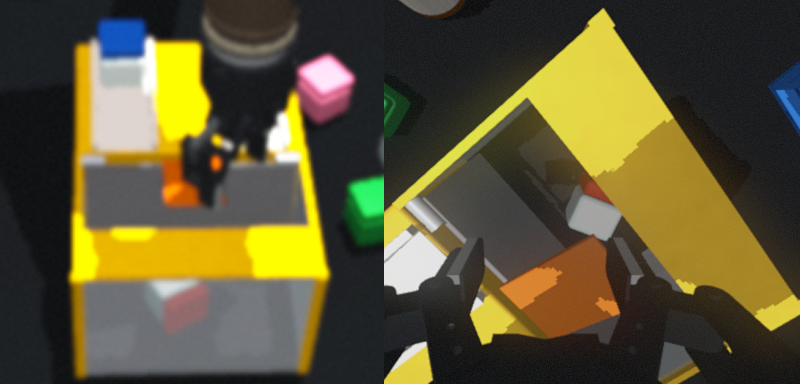

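The jar is lying on the chamber floor and the blue jar hasn't moved. Next I lift the fingers off so the flap shuts.

Call:
drive_tool --plan '[{"delta_pos": [0, -15, 0], "dr": [0, 0, 0]}, {"delta_pos": [0, -15, 0], "dr": [0, 0, 0]}, {"delta_pos": [0, -15, 0], "dr": [0, 0, 0]}, {"delta_pos": [0, -15, 0], "dr": [0, 0, 0]}, {"delta_pos": [0, -20, 0], "dr": [0, 0, 0]}, {"delta_pos": [0, -30, 0], "dr": [0, 0, 0]}, {"delta_pos": [0, -30, 0], "dr": [0, 0, 0]}, {"delta_pos": [0, -30, 0], "dr": [0, 0, 0]}, {"delta_pos": [0, 0, 0], "dr": [0, 0, 0]}, {"delta_pos": [0, 0, 0], "dr": [0, 0, 0]}, {"delta_pos": [0, 0, 0], "dr": [0, 0, 0]}, {"delta_pos": [0, 0, 0], "dr": [0, 0, 0]}, {"delta_pos": [0, 0, 0], "dr": [0, 0, 0]}, {"delta_pos": [0, 0, 0], "dr": [0, 0, 0]}]'

```text
t: 6.85
tcp_pos: [598.9, 116.1, 325.2]
tcp_rot: [-1.572, -0.001, -2.301]
ft_force: [-0.8, -0.2, -0.8]
width: 63.6
```

Run:
```python
from h import *
s=get_state();print(s['t'],s['tcp_pos'],s['ft_force'],abs(s['qd']).max())
a=cam('scene');w=cam('wrist')
cv2.imwrite('pics/g.png',np.hstack([cv2.resize(a['img'][145:285,207:347],(384,384),interpolation=2),w['img'][:,96:]])[:,:,::-1])
import pickle;o=pickle.load(open('c0.pkl','rb'))[0]
cv2.imwrite('pics/g2.png',a['img'][:,:,::-1])
h=lambda c:(lambda q:np.argwhere((abs(q[...,0].astype(int)-110)<12)&(q[...,1]>120)&(q[...,2]>80)&(np.arange(384)[:,None]<175)&(np.arange(512)>230)&(np.arange(512)<270)).mean(0))(cv2.cvtColor(c['img'],cv2.COLOR_RGB2HSV))
print('blue px',h(o),h(a))
```

```text
6.85 [598.89357298 116.1206736  325.23244246] [-0.81297984 -0.23148402 -0.7956934 ] 0.007455521618300488
blue px [157.7254902 251.1254902] [158.04132231 251.28512397]
```

View pics/g.png

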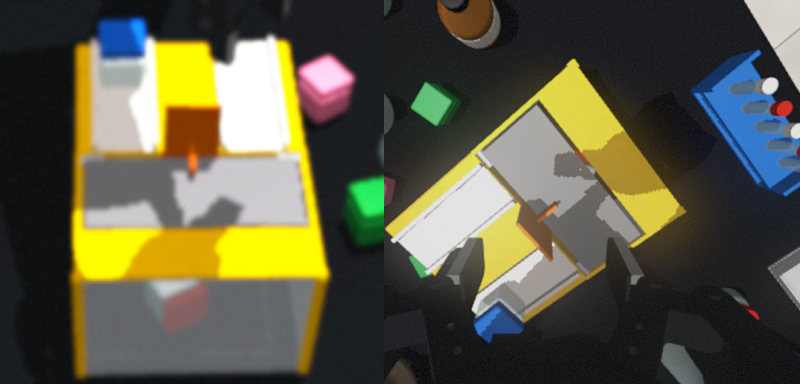

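View pics/g2.png

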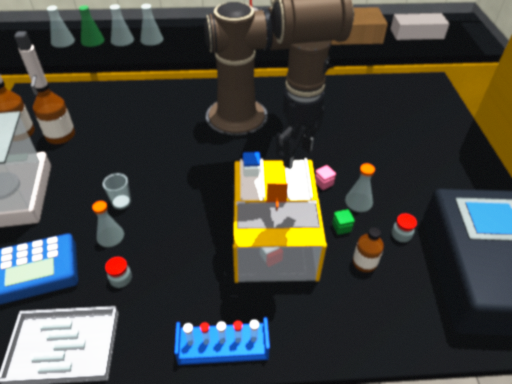

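Run:
```python
from h import *
import pickle;a=pickle.load(open('c0.pkl','rb'))[0]
for x in(30,50,70,100):
    print(x,[proj(a,[556+x,84.5+y,z]).round().tolist() for y,z in((0,33),(0,75),(0,120))])
print(world(a,272,255).round(),cam('scene')['depth'][250:261,272])
```

```text
30 [[275.0, 239.0], [276.0, 229.0], [277.0, 218.0]]
50 [[276.0, 245.0], [277.0, 235.0], [278.0, 224.0]]
70 [[277.0, 252.0], [278.0, 242.0], [278.0, 231.0]]
100 [[278.0, 261.0], [279.0, 251.0], [280.0, 240.0]]
[693.  63. 114.] [1041.4568 1043.8715 1048.2783 1050.8356 1053.3578 1057.9526 1061.9747
 1062.4037 1069.3279 1071.3622 1071.8799]
```

Run:
```python
from h import *
a=cam('scene')
for v in range(246,268,3): print(v,[world(a,u,v).round().tolist() for u in(266,272,278)])
```

```text
246 [[693.0, 48.0, 151.0], [692.0, 62.0, 148.0], [692.0, 76.0, 148.0]]
249 [[690.0, 48.0, 135.0], [692.0, 62.0, 136.0], [692.0, 76.0, 135.0]]
252 [[692.0, 48.0, 126.0], [690.0, 63.0, 121.0], [692.0, 77.0, 124.0]]
255 [[691.0, 49.0, 112.0], [693.0, 63.0, 113.0], [693.0, 77.0, 113.0]]
258 [[690.0, 49.0, 99.0], [694.0, 63.0, 102.0], [693.0, 78.0, 100.0]]
261 [[692.0, 50.0, 88.0], [694.0, 64.0, 90.0], [693.0, 78.0, 88.0]]
264 [[691.0, 50.0, 75.0], [694.0, 64.0, 78.0], [693.0, 79.0, 75.0]]
267 [[693.0, 50.0, 64.0], [691.0, 65.0, 61.0], [693.0, 80.0, 62.0]]
```

```bash
python3 -c "
from h import *
print(finish_job())"
```

```text
the job is handed in; nothing more can be done
None
```

I pushed the red-lidded jar into the drop box in one straight stroke and handed the job in after about 7 s of the 32 s allowed. The hand-in returned no verdict.

**What I did:** I set the gripper obliquely to the lane, with the fingers about 12 mm above the deck. The leading finger pushed the orange tab and the trailing finger pushed the jar. Partway, I paused: the flap was visibly open (about 0.7 rad, estimated from how far the finger had moved) and the jar was still on the deck. I then pushed on until the jar dropped in, and lifted straight up so the flap sprang shut.

**Last checks:**
- **Flap:** it looks level with the deck in the pictures, with the tab upright.
- **Red jar:** it lies inside the chamber and had not moved between the two pictures after it fell. Depth readings through the clear wall only gave the wall, so I judged its height from its position and apparent size. That puts it on or near the floor.
- **Blue jar:** it has not moved (lid shifted less than 1 pixel).
- **Other glassware:** it looks unchanged by eye.
- **Arm:** it hangs clear, about 175 mm above the deck, with about 1 N on the wrist. The highest wrist reading I saw was about 7 N, at the end of a move.

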